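Fetch the orange specimen from behind the vials

TASK

Fetch the orange specimen puck from the back row of the specimen stand: first move the two vials standing nearest in front of it on to the cork mat, then set the puck upright in the middle of the round inspection stage, and only then put each of the two vials back on the very spot it came from. Keep the vials upright throughout, and leave the third vial and the green puck standing where they are.

Things in the scene. Friction and masses are not known exactly. Their poses are not given: they have to be found in the camera images.
- stand: flat grey stand, fixed, 120 (x) by 150 mm (y), deck 8 mm above its origin (centre of underside, on the desk); +x points to the back row, away from the robot. White rings: vials at x -27, y -40, 0, 40 mm; pucks at x 8, y -20, 20 mm, each behind the gap between two vials. Back rail 11 mm, side lips 5 mm above the deck. Grip vials and pucks along x, vials with the fingertips above the puck tops (28 mm over the desk)
- mat: brown cork mat, fixed: 80 mm (x) by 110 mm (y), 3 mm thick, the side area for the vials; origin at the centre of its underside on the desk. It lies nearer the robot than the stand, to the left or to the right, sides exchanged with the round stage
- stage: round aluminium inspection stage, fixed: foot 68 mm and top 62 mm in diameter, flat top 12 mm above its origin, black rubber face with a thin white ring (33 mm) at the middle; origin at the centre of its underside on the desk
- vial_black_center (a point): glass sample vial with a black screw cap and yellow contents, loose, upright, about 30 g: 58 mm high, glass body 23 mm in diameter up to 45 mm, cap 19 mm in diameter above. It stands in the front row of the stand, in any of the three places. This point is its centre, 29 mm above its underside; its z axis points up
- vial_white_center (a point): glass sample vial with a white screw cap and clear contents, loose, upright, about 30 g: 58 mm high, glass body 23 mm in diameter up to 45 mm, cap 19 mm in diameter above. It stands in the front row of the stand, in any of the three places. This point is its centre, 29 mm above its underside; its z axis points up
- vial_blue_center (a point): glass sample vial with a blue screw cap and pink contents, loose, upright, about 30 g: 65 mm high, glass body 23 mm in diameter up to 52 mm, cap 19 mm in diameter above. It stands in the front row of the stand, in any of the three places. This point is its centre, 32.5 mm above its underside; its z axis points up
- puck_orange_center (a point): orange resin specimen puck with a round metal face, loose, 18 g: upright cylinder 25 mm in diameter, 20 mm high; this point is its centre, 10 mm above its underside; z axis up. It stands in the left or the right place of the stand's back row
- puck_green_center (a point): green resin specimen puck, loose, 18 g: upright cylinder 30 mm in diameter, 16 mm high; this point is its centre, 8 mm above its underside. It has the other place in the back row and stays there
There are look-alikes about, which are no part of the job. Leave any purple look-alike of the part that bears vial_black_center alone.

How it is judged:
By the outcome, as a careful person would: the job done as asked, in the order asked, and still so for the second after the job is handed in, with the robot touching nothing.
It also fails if it takes over 109 s, if anything falls off the work surface, if the arm or the gripper's body presses on something with over 40 N, if the wrist force passes 120 N, or if a joint passes its speed limit or range.

ROBOT

A 6-joint arm with a two-finger parallel gripper is mounted at the origin on a cart in front of the work surface, level with it; the furniture and walls round the work are solid. World frame = base frame: x ahead of the robot, y to its left, z up, the work surface at z = 0. Lengths are in m, angles in rad, forces in N, time in s.
With the tool pointing down it reaches from about 0.375 to 0.9 m from the base axis. Payload 3.1 kg.
Tool frame: the origin (TCP) lies at the very end of the fingers, on their centre line; the grasp point (between the pads) lies 19 mm behind it; y points along the fingers, x is the direction in which the jaws open and shut, and the axes are right-handed (so a half turn about y gives the same grasp; the last joint's range is limited). The gripper opens to 85 mm and grips with 20 to 120 N. Pads are 22 mm wide; open, the fingers measure 114 mm over their backs; the gripper's body (76 mm by 85 mm) begins 54 mm behind the grasp point. The pads swing forward as they close: fully open they stand 13 mm farther back than shut.
Start: joints at [0.924, 0.527, 1.433, -0, 1.181, -0.178], TCP at [0.282, 0.558, 0.231] pointing down, gripper open.
Joint ranges: [-3.08, 3.08], [-0.75, 2.2], [0.22, 2.44], [-1.43, 4.57], [0, 2.65], [-2.85, 2.85]. Speed limits (rad/s): [2.79, 2.79, 3.14, 3.14, 3.14, 3.14].

INTERFACE

Orientations are given as a unit quaternion [w, x, y, z].
In Python, from bench import arm, viewer, close_job gives the robot as it stands. Calls block until the motion is done:
- arm.move_ptp(position, orientation): joint-space move of the TCP to a pose.
- arm.move_straight(position, rate=0.15, frame=None): straight line of the TCP; frame=None keeps the orientation; rate is the mean speed in m/s.
- arm.move_j(angles): joint-space move.
- arm.grip(opening, force=None): finger opening in m; force is the grip in N (None keeps the last); returns when the fingers have stopped.
- arm.wait(seconds).
- arm.ik(position, orientation): joint angles nearest the present ones, or None.
- arm.sense(): the state.
- viewer.camera(name): name is "scene" or "side" or "wrist"; returns the picture (420x560x3 uint8, red, green, blue); there is no depth.
- viewer.camera_model(name): a dict with "intrinsics" (3x3 intrinsics, pixels), "rvec" (rotation vector, rad) and "tvec" (3), from world to camera coordinates, as OpenCV has them. Camera axes: x right, y down, z forward; pixel columns grow to the right and rows downward; lengths in m; the calibration is good to about 2 mm. A picture is of the moment at which its call begins: read the wrist's pose just before it. camera_model takes no time and is no camera call; for the wrist camera it gives the pose at the moment of the call.
A pose or a line that the arm cannot do raises arm.MotionError and nothing moves.
- close_job(): hands the job in, once; it reports no verdict.
The state is a dict: "time": time; "joint_positions": joint angles; "qvel": joint speeds; "tau": joint torques, N m; "ee_pos": TCP position; "tool_rot": TCP orientation; "force": force on the tool from outside, world axes, zero at the start; "torque": the same for the moment, N m; "grip_width": finger opening in m.
Only numpy, scipy, OpenCV 4.12 (cv2) and the standard library are available. Lean on these libraries where they do the work, as an engineer would, in place of code of your own. Each camera call takes 0.05 s, during which the arm holds its last target. There are 200 camera calls.

## Working session

There is one attempt and no reset: what is moved stays moved. The work goes in short steps, each a Python script; the robot and the scene stay as the last script left them, time stands still between calls to the robot, and variables do not carry over. Pictures are saved under pics/ and viewed, about 12 in all and at most 16, crops included, and the job is handed in when it is done.

```bash
ls; mkdir -p pics; python3 - <<'E'
from bench import arm, viewer
import cv2, numpy as np
for n in ("scene","side"):
    im=viewer.camera(n); cv2.imwrite(f"pics/{n}0.png",im[:,:,::-1])
    m=viewer.camera_model(n); R=cv2.Rodrigues(np.array(m["rvec"]))[0]
    print(n,np.round(m["intrinsics"],1).tolist(),"cam at",(-R.T@np.array(m["tvec"]).ravel()).round(3),"fwd",R[2].round(2))
s=arm.sense(); print(s["time"],s["ee_pos"],s["tool_rot"],s["grip_width"])
E
```

```text
pics
scene [[542.2, 0.0, 283.9], [0.0, 542.2, 200.0], [0.0, 0.0, 1.0]] cam at [ 0.967 -0.292  0.755] fwd [-0.52  0.23 -0.82]
side [[494.0, 0.0, 282.8], [0.0, 494.0, 204.7], [0.0, 0.0, 1.0]] cam at [ 1.109 -0.567  0.584] fwd [-0.62  0.51 -0.6 ]
0.1 [0.28141236 0.55735734 0.2304317 ] [-0.60200158  0.60252604  0.36987219 -0.37114826] 0.08543228877407893
```

View pics/scene0.png

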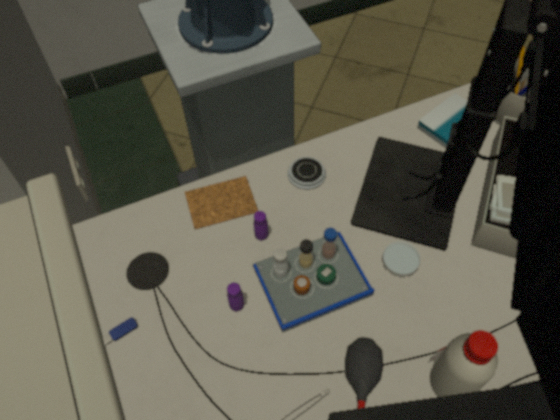

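View pics/side0.png

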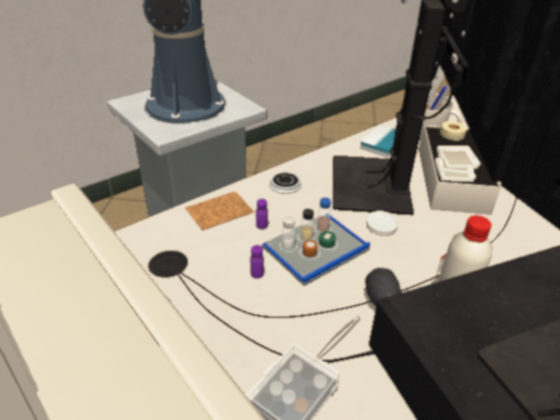

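Scene view: cork mat at (221,201), stage at (307,172), and stand at (312,279). The vials are white (281,262), black (306,253) and blue (330,243). The orange puck (301,285) sits behind the white/black gap, and green is at (326,273). Purple look-alike vials stand at (261,225) and (236,296), and I'll leave those alone. The white lid at (401,260) and the black disc at (148,270) are not the round stage, which has a black face with a white ring and is at (307,172).

```bash
cat > h.py <<'E'
from bench import arm, viewer, close_job
import cv2, numpy as np
from scipy.spatial.transform import Rotation as Ro
def model(n):
    m=viewer.camera_model(n); return np.array(m["intrinsics"],float),np.array(m["rvec"],float).ravel(),np.array(m["tvec"],float).ravel()
def ray(m,px):
    K,r,t=m; R=cv2.Rodrigues(r)[0]; d=R.T@np.linalg.inv(K)@np.array([px[0],px[1],1.]); return -R.T@t,d
def onplane(m,px,z):
    c,d=ray(m,px); return c+d*(z-c[2])/d[2]
def tri(m1,p1,m2,p2):
    P=[m[0]@np.c_[cv2.Rodrigues(m[1])[0],m[2]] for m in (m1,m2)]
    X=cv2.triangulatePoints(P[0],P[1],np.array(p1,float),np.array(p2,float)).ravel(); return X[:3]/X[3]
def proj(m,X): return cv2.projectPoints(np.array(X,float).reshape(-1,1,3),m[1],m[2],m[0],None)[0].reshape(-1,2)
E
python3 - <<'E'
from h import *
s=model("scene"); d=model("side")
for n,p,z in [("mat",(221,201),.003),("stage",(307,172),.012),("white",(281,257),.066),("black",(306,246),.066),("blue",(330,234),.073),("orange",(301,285),.028),("green",(326,273),.024),
 ("c1",(254,268),.013),("c2",(340,235),.013),("c3",(372,291),.019),("c4",(285,325),.019),("pur1",(260,216),.058),("pur2",(234,287),.058),("lid",(401,260),.005),("post",(455,165),.0),("plate",(380,140),0),("plate2",(354,222),0),("plate3",(447,243),0)]:
    print(n,onplane(s,p,z).round(3))
for n,a,b in [("white",(281,257),(289,224)),("black",(306,246),(308,214)),("blue",(330,234),(325,202)),("pur1",(260,216),(262,204)),("pur2",(234,287),(256,250)),("stage",(307,172),(286,181)),("posttop",(527,30),(432,5))]: print(n,tri(s,a,d,b).round(3))
print("tcp",proj(s,arm.sense()["ee_pos"]),proj(d,arm.sense()["ee_pos"]))
im=cv2.imread("pics/scene0.png")[190:340,225:385]; cv2.imwrite("pics/crop1.png",cv2.resize(im,None,fx=4,fy=4,interpolation=cv2.INTER_CUBIC))
w=viewer.camera("wrist"); mw=model("wrist"); print("wristcam",ray(mw,(280,210)),arm.sense()["ee_pos"],mw[0])
E
```

```text
mat [ 0.445 -0.178  0.003]
stage [ 0.456 -0.023  0.012]
white [ 0.617 -0.144  0.066]
black [ 0.616 -0.103  0.066]
blue [ 0.616 -0.064  0.073]
orange [ 0.653 -0.128  0.028]
green [ 0.649 -0.085  0.024]
c1 [ 0.59  -0.178  0.013]
c2 [ 0.593 -0.031  0.013]
c3 [ 0.702 -0.035  0.019]
c4 [ 0.696 -0.174  0.019]
pur1 [ 0.534 -0.142  0.058]
pur2 [ 0.629 -0.222  0.058]
lid [0.67  0.037 0.005]
post [ 0.544  0.226 -0.   ]
plate [0.438 0.136 0.   ]
plate2 [0.574 0.006 0.   ]
plate3 [0.672 0.122 0.   ]
white [ 0.611 -0.141  0.053]
black [ 0.612 -0.1    0.056]
blue [ 0.613 -0.062  0.066]
pur1 [ 0.528 -0.139  0.046]
pur2 [ 0.624 -0.221  0.046]
stage [ 0.454 -0.021  0.008]
posttop [0.615 0.155 0.366]
tcp [[555.2259893  -77.36570777]] [[418.43134482   7.20415047]]
wristcam (array([0.20633334, 0.59494937, 0.37456688]), array([ 0.28462137, -0.14371983, -0.9478295 ])) [0.28147631 0.55740579 0.2305585 ] [[337.41796454   0.         279.40295904]
 [  0.         337.41796454 212.19572569]
 [  0.           0.           1.        ]]
```

View pics/crop1.png

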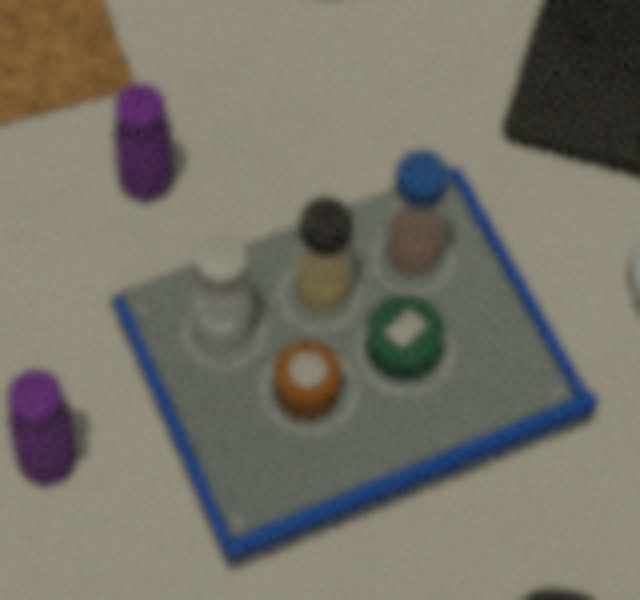

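The crop confirms it. Orange (scene 301,285) sits behind the gap between white and black, so white and black have to be moved. Blue and green stay. There is a tall black post on the left between the start pose and the stand, so I'll check it before swinging the arm.

```bash
python3 - <<'E'
from h import *
a=cv2.imread("pics/scene0.png")[0:270,330:560]; b=cv2.imread("pics/side0.png")[0:270,310:540]
f=lambda i: cv2.resize(np.clip(255*(i/255.)**.45,0,255).astype(np.uint8),None,fx=1.7,fy=1.7)
cv2.imwrite("pics/post.png",np.hstack([f(a),f(b)]))
w=viewer.camera("wrist"); cv2.imwrite("pics/w0.png",w[:,:,::-1])
R=Ro.from_matrix(np.array([[1,0,0],[0,0,1],[0,-1,0]],float).T.T)
s=arm.sense(); q=s["tool_rot"]; Rt=Ro.from_quat([q[1],q[2],q[3],q[0]]).as_matrix(); print(Rt.round(2))
c,_=ray(model("wrist"),(280,210)); print("cam in tool",Rt.T@(c-s["ee_pos"]), "fwd in tool",Rt.T@cv2.Rodrigues(model("wrist")[1])[0][2])
for sg in (1,-1):
    M=np.array([[sg,0,0],[0,0,sg],[0,-1,0]],float); qq=Ro.from_matrix(M).as_quat()[[3,0,1,2]]
    for p in [(.616,-.144,.031),(.616,-.104,.2),(.445,-.18,.026),(.456,-.023,.016),(.40,-.1,.25)]:
        r=arm.ik(p,qq); print(sg,p,None if r is None else np.round(r,2))
E
```

```text
[[ 0.45 -0.   -0.89]
 [ 0.89 -0.    0.45]
 [-0.   -1.    0.  ]]
cam in tool [-0.00062628 -0.14398373  0.08401441] fwd in tool [-1.45427095e-04  9.45616554e-01 -3.25283432e-01]
1 (0.616, -0.144, 0.031) [-0.41  0.8   1.54 -0.    0.8  -0.41]
1 (0.616, -0.104, 0.2) [-0.35  0.56  1.46 -0.    1.11 -0.35]
1 (0.445, -0.18, 0.026) [-0.62  0.71  1.94 -0.    0.49 -0.62]
1 (0.456, -0.023, 0.016) [-0.3   0.72  2.   -0.    0.42 -0.3 ]
1 (0.4, -0.1, 0.25) [-0.52  0.21  1.91 -0.    1.02 -0.52]
-1 (0.616, -0.144, 0.031) [-0.41  0.8   1.54 -0.    0.8   2.74]
-1 (0.616, -0.104, 0.2) [-0.35  0.56  1.46 -0.    1.11  2.8 ]
-1 (0.445, -0.18, 0.026) [-0.62  0.71  1.94 -0.    0.49  2.52]
-1 (0.456, -0.023, 0.016) [-0.3   0.72  2.   -0.    0.42  2.85]
-1 (0.4, -0.1, 0.25) [-0.52  0.21  1.91 -0.    1.02  2.62]
```

View pics/post.png

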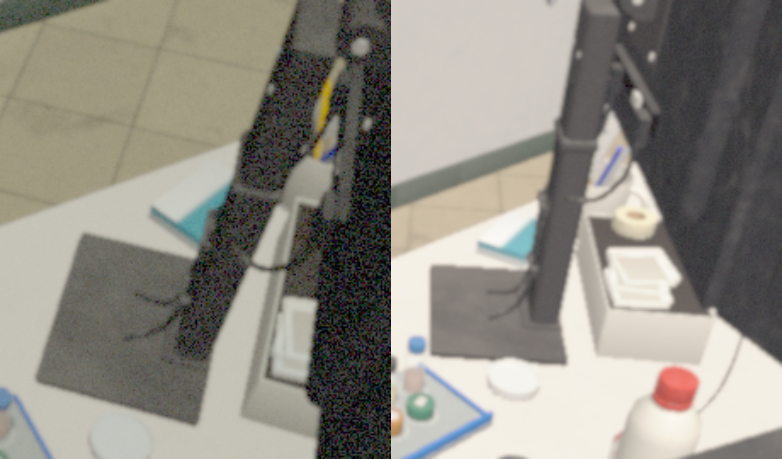

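Post is slim and vertical at about (0.61, 0.155), and its head points away. I'll retract to about 0.42 m radius, swing past it, then look down at the stand with the wrist camera.

```bash
cat >> h.py <<'E'
Q=Ro.from_matrix(np.array([[1,0,0],[0,0,1],[0,-1,0]],float)).as_quat()[[3,0,1,2]]
def st():
    s=arm.sense(); print("t %.1f"%s["time"],np.round(s["ee_pos"],4),"w %.4f"%s["grip_width"],"F",np.round(s["force"],1)); return s
E
python3 - <<'E'
from h import *
print(tri(model("scene"),(443.5,207),model("side"),(402,187)).round(3))
arm.move_straight([.19,.375,.25],rate=.25); st()
arm.move_ptp([.42,-.1,.25],Q); st()
arm.move_straight([.58,-.12,.20],rate=.25); s=st()
m=model("wrist"); w=viewer.camera("wrist"); cv2.imwrite("pics/w1.png",w[:,:,::-1]); np.savez("w1.npz",K=m[0],r=m[1],t=m[2])
for p in [(.616,-.144,.066),(.616,-.104,.066),(.653,-.128,.028),(.445,-.178,.003),(.456,-.023,.012)]: print(p,proj(m,p))
E
```

```text
[0.62  0.148 0.015]
t 1.2 [0.1911 0.3763 0.2504] w 0.0855 F [0.1 0.1 0.5]
t 3.1 [ 0.42   -0.0992  0.2499] w 0.0855 F [-0.3  0.2 -0.1]
t 3.9 [ 0.5789 -0.1191  0.1997] w 0.0853 F [-0.6 -0.1  0.1]
(0.616, -0.144, 0.066) [[322.14132946 226.02609371]]
(0.616, -0.104, 0.066) [[324.15594425 181.83220331]]
(0.653, -0.128, 0.028) [[356.23738093 196.59064829]]
(0.445, -0.178, 0.003) [[157.44507642 233.80079285]]
(0.456, -0.023, 0.012) [[146.4855106   81.41028753]]
```

View pics/w1.png

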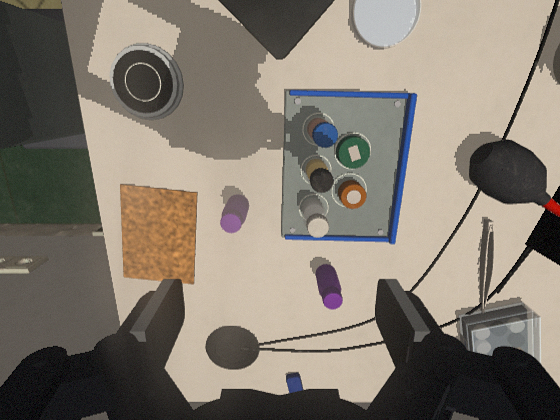

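The wrist view shows everything: mat (158,233), stage ring (142,82), stand rim (285–415, 90–242). The vials are blue (325,133), black (320,180) and white (317,226), with orange (352,193), green (353,152), and the purple vials at (234,212) and (328,285). Next I'll measure with masks.

```bash
python3 - <<'E'
from h import *
z=np.load("w1.npz"); m=(z["K"],z["r"],z["t"])
im=cv2.imread("pics/w1.png"); hsv=cv2.cvtColor(im,cv2.COLOR_BGR2HSV)
def blobs(lo,hi,box,mina=30):
    x0,y0,x1,y1=box; k=np.zeros(im.shape[:2],np.uint8); k[y0:y1,x0:x1]=cv2.inRange(hsv,lo,hi)[y0:y1,x0:x1]
    return [c for c in sorted(cv2.findContours(k,cv2.RETR_EXTERNAL,cv2.CHAIN_APPROX_NONE)[0],key=cv2.contourArea,reverse=True) if cv2.contourArea(c)>=mina]
def show(n,c,z):
    (x,y),r=cv2.minEnclosingCircle(c); print(n,(round(x,1),round(y,1)),"r",round(r,1),"area",cv2.contourArea(c),onplane(m,(x,y),z).round(4))
show("bluecap",blobs((100,120,60),(125,255,255),(305,110,345,150))[0],.073)
show("blackcap",blobs((0,0,0),(180,255,60),(305,160,335,195))[0],.066)
show("whitecap",blobs((0,0,150),(180,60,255),(300,212,335,240))[0],.066)
show("orange",blobs((3,120,80),(20,255,255),(335,170,375,215))[0],.028)
show("orangeface",blobs((0,0,140),(180,110,255),(343,187,365,207))[0],.028)
show("green",blobs((60,80,30),(95,255,255),(330,130,375,175))[0],.024)
for c in blobs((125,80,40),(165,255,255),(200,180,350,320))[:3]: show("purple",c,.058)
g=cv2.cvtColor(im,cv2.COLOR_BGR2GRAY)
c=blobs((0,0,0),(180,255,70),(105,45,185,120))[0]; (e,ax,an)=cv2.fitEllipse(c); print("stage dark",e,ax,onplane(m,e,.012).round(4), "diam mm",1000*np.linalg.norm(onplane(m,(e[0]+ax[0]/2,e[1]),.012)-onplane(m,(e[0]-ax[0]/2,e[1]),.012)))
k=np.zeros_like(g); k[60:105,120:166]=(g>110)[60:105,120:166]
for c in sorted(cv2.findContours(k.astype(np.uint8),0,1)[0],key=len)[-2:]:
    if len(c)>5: e,ax,_=cv2.fitEllipse(c); print("ring",e,ax,onplane(m,e,.012).round(4))
c=blobs((5,80,60),(25,255,255),(110,170,210,295))[0]; r=cv2.minAreaRect(c); P=np.array([onplane(m,p,.003) for p in cv2.boxPoints(r)]); print("mat",P.mean(0).round(4),P[:,:2].round(3).tolist())
k=np.zeros_like(g); k[80:250,275:425]=cv2.inRange(hsv,(100,140,60),(125,255,255))[80:250,275:425]; k[105:152,300:345]=0
pts=cv2.findNonZero(k)[:,0]
# outer corners of the blue rim
for n,d in [("fl",(-1,-1)),("bl",(1,-1)),("br",(1,1)),("fr",(-1,1))]:
    p=pts[np.argmax(pts@np.array(d))]; print(n,p,onplane(m,p,.013 if n[0]=="f" else .019).round(4))
E
```

```text
bluecap (324.9, 134.2) r 12.3 area 407.5 [ 0.6139 -0.0639  0.073 ]
blackcap (321.1, 179.4) r 11.9 area 299.5 [ 0.6133 -0.1019  0.066 ]
whitecap (317.8, 227.4) r 10.5 area 297.5 [ 0.6122 -0.1453  0.066 ]
orange (352.7, 195.6) r 12.8 area 458.5 [ 0.6494 -0.127   0.028 ]
orangeface (353.4, 196.6) r 7.2 area 140.0 [ 0.6502 -0.128   0.028 ]
green (353.0, 151.6) r 16.1 area 707.5 [ 0.6475 -0.085   0.024 ]
purple (332.2, 299.0) r 9.7 area 235.5 [ 0.6303 -0.2239  0.058 ]
purple (333.1, 279.0) r 12.2 area 152.5 [ 0.6299 -0.2016  0.058 ]
purple (230.4, 223.0) r 9.6 area 61.0 [ 0.5339 -0.1443  0.058 ]
stage dark (142.7119140625, 81.02350616455078) (55.4324836730957, 63.889923095703125) [ 0.4526 -0.0227  0.012 ] diam mm 50.9038877772671
ring (121.33333587646484, 102.66666412353516) (3.110179901123047, 5.3869805335998535) [ 0.4301 -0.0416  0.012 ]
ring (142.4071807861328, 81.5330581665039) (34.25856018066406, 39.681800842285156) [ 0.4522 -0.0231  0.012 ]
mat [ 0.4439 -0.1807  0.003 ] [[0.391, -0.236], [0.413, -0.122], [0.492, -0.125], [0.479, -0.24]]
fl [291  90] [ 0.5887 -0.0302  0.013 ]
bl [415  94] [ 0.7012 -0.0336  0.019 ]
br [394 242] [ 0.6984 -0.1801  0.019 ]
fr [285 237] [ 0.5842 -0.1772  0.013 ]
```

Consistent set: stand centre ≈ (0.643, −0.105), yaw ≈ −1.2°; stage (0.4524, −0.0228); mat (0.444, −0.181). Now a closer look above white and black with the jaws part closed, to centre in x against the fingers themselves.

```bash
python3 - <<'E'
from h import *
arm.grip(.045,force=25)
arm.move_straight([.614,-.125,.115],rate=.2); st()
m=model("wrist"); w=viewer.camera("wrist"); cv2.imwrite("pics/w2.png",w[:,:,::-1]); np.savez("w2.npz",K=m[0],r=m[1],t=m[2])
s=arm.sense()["ee_pos"]
for p in [(.613,-.145,.066),(.613,-.102,.066),(.613,-.064,.073),(.65,-.127,.028)]+[s]: print(np.round(p,3),proj(m,p))
E
```

```text
t 5.0 [ 0.614  -0.125   0.1151] w 0.0448 F [-0.   0.4  0.9]
[ 0.613 -0.145  0.066] [[278.56764827 266.73071831]]
[ 0.613 -0.102  0.066] [[278.55035044 202.6352058 ]]
[ 0.613 -0.064  0.073] [[278.50103265 139.65004866]]
[ 0.65  -0.127  0.028] [[329.38532834 219.84138655]]
[ 0.614 -0.125  0.116] [[281.07266797 279.455359  ]]
```

View pics/w2.png

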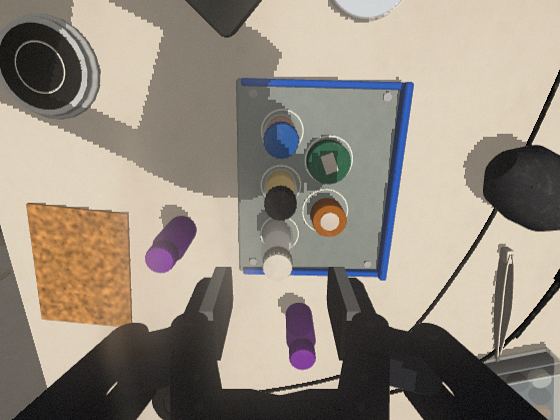

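Finger midline is column 280. The caps are white (278,265), black (280,203) and blue (281,139), which gives white at (0.6127, −0.1445) and black at (0.614, −0.103). Orange (330,220) comes out at (0.650, −0.126). Purple vials at (160,260) and (302,355) are clear of the path. Moving white first.

```bash
cat >> h.py <<'E'
UP=.15
def pick(x,y,z,pre=.045,force=25):
    arm.grip(pre); arm.move_straight([x,y,UP],rate=.25); arm.move_straight([x,y,z],rate=.1); a=st()
    arm.grip(0.0,force=force); st(); arm.move_straight([x,y,UP],rate=.12); return st()
def place(x,y,z,post=.045,rel=.035):
    arm.move_straight([x,y,UP],rate=.18); arm.move_straight([x,y,z+.012],rate=.12); arm.move_straight([x,y,z],rate=.03); st()
    arm.grip(rel); arm.wait(.2); arm.move_straight([x,y,UP],rate=.15); return st()
W=(.6127,-.1445); B=(.614,-.103); WM=(.436,-.207); BM=(.436,-.156)
E
python3 - <<'E'
from h import *
s=pick(*W,.031)
if s["grip_width"]>.018:
    place(*WM,.0265)
    w=viewer.camera("wrist"); cv2.imwrite("pics/w3.png",w[:,:,::-1])
E
```

```text
t 7.0 [ 0.6133 -0.1447  0.0318] w 0.0446 F [ 0.6  0.3 -0.1]
t 7.3 [ 0.6131 -0.1447  0.0318] w 0.0224 F [-0.6  0.5  3.1]
t 8.4 [ 0.612  -0.1442  0.1491] w 0.0222 F [ 0.5  0.3 -0.5]
t 11.2 [ 0.4361 -0.2071  0.0267] w 0.0226 F [0.2 0.1 5.4]
t 12.7 [ 0.4355 -0.2066  0.1495] w 0.0351 F [-0.5 -0.3 -0.2]
```

View pics/w3.png

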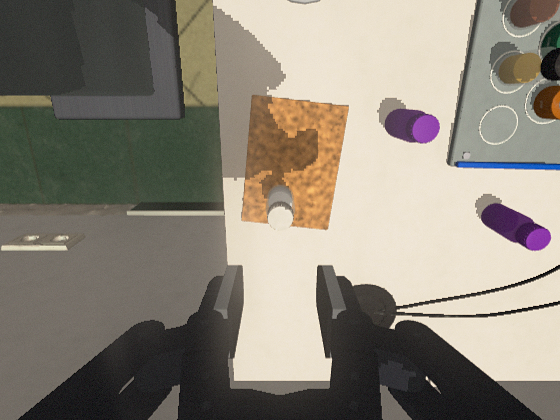

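White stands upright on the mat (280,208), and its empty ring is visible at (498,125). Black is next, then a look over the puck.

```bash
python3 - <<'E'
from h import *
s=pick(*B,.031)
if s["grip_width"]>.018:
    place(*BM,.0268)
    arm.move_straight([.648,-.126,.12],rate=.25); s=st()
    m=model("wrist"); w=viewer.camera("wrist"); cv2.imwrite("pics/w4.png",w[:,:,::-1]); np.savez("w4.npz",K=m[0],r=m[1],t=m[2])
    print(proj(m,[(.650,-.126,.028),(.6127,-.1445,.008),(.614,-.103,.008)]))
E
```

```text
t 15.3 [ 0.6146 -0.1032  0.0317] w 0.0449 F [ 0.2 -0.5  0.4]
t 15.6 [ 0.6144 -0.1032  0.0318] w 0.0224 F [-0.4  0.8  3.3]
t 16.8 [ 0.6133 -0.1028  0.1491] w 0.0227 F [ 0.  -0.8 -0.4]
t 19.6 [ 0.436  -0.156   0.0268] w 0.0222 F [-1.  -0.1  1. ]
t 21.1 [ 0.4355 -0.1557  0.1495] w 0.0350 F [-0.1 -0.3  0.6]
t 22.1 [ 0.6466 -0.1257  0.1191] w 0.0351 F [-0.  -0.1  1. ]
[[284.94742498 215.84014804]
 [238.65066404 228.98616154]
 [238.25107543 179.12003419]]
```

View pics/w4.png

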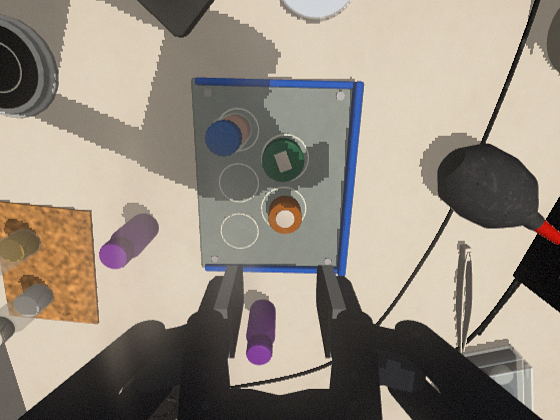

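Both front rings are empty at about (240,183) and (240,231). Orange is at (285,215), near the finger midline at 280, and blue and green are untouched. I'll measure the rings and the puck exactly before gripping.

```bash
python3 - <<'E'
from h import *
z=np.load("w4.npz"); m=(z["K"],z["r"],z["t"]); im=cv2.imread("pics/w4.png"); g=cv2.GaussianBlur(cv2.cvtColor(im,6),(3,3),0); hsv=cv2.cvtColor(im,40)
th=cv2.adaptiveThreshold(g,255,cv2.ADAPTIVE_THRESH_MEAN_C,cv2.THRESH_BINARY,21,-8)
for n,b,zz in [("ringB",(215,160,263,207),.008),("ringW",(215,208,263,254),.008)]:
    k=np.zeros_like(th); x0,y0,x1,y1=b; k[y0:y1,x0:x1]=th[y0:y1,x0:x1]
    c=max(cv2.findContours(k,cv2.RETR_EXTERNAL,cv2.CHAIN_APPROX_NONE)[0],key=lambda c:cv2.contourArea(cv2.convexHull(c)))
    e,ax,_=cv2.fitEllipse(cv2.convexHull(c)); print(n,np.round(e,1),np.round(ax,1),onplane(m,e,zz).round(4))
for n,lo,hi,b in [("orange",(3,120,60),(20,255,255),(260,190,312,240)),("face",(0,0,150),(180,110,255),(272,205,298,232)),("green",(60,80,20),(95,255,255),(255,130,310,185))]:
    k=np.zeros_like(th); x0,y0,x1,y1=b; k[y0:y1,x0:x1]=cv2.inRange(hsv,lo,hi)[y0:y1,x0:x1]
    c=max(cv2.findContours(k,0,1)[0],key=cv2.contourArea); e,r=cv2.minEnclosingCircle(c); print(n,np.round(e,1),round(r,1),onplane(m,e,.024 if n=="green" else .028).round(4))
E
```

```text
ringB [238.2 181.5] [37.9 40.4] [ 0.6139 -0.1049  0.008 ]
ringW [239.2 230.5] [36.3 39.4] [ 0.6131 -0.1458  0.008 ]
orange [284.4 214.4] 18.7 [ 0.6496 -0.1249  0.028 ]
face [284.8 218.8] 9.4 [ 0.6499 -0.1283  0.028 ]
green [283.5 159.3] 20.8 [ 0.6488 -0.0848  0.024 ]
```

Ring x-values match my grasp x, so returning to the same TCP poses restores the spots. Now the puck.

```bash
python3 - <<'E'
from h import *
s=pick(.649,-.1265,.012,pre=.042)
if s["grip_width"]>.02:
    place(.4523,-.0230,.0165,rel=.040)
    m=model("wrist"); w=viewer.camera("wrist"); cv2.imwrite("pics/w5.png",w[:,:,::-1]); np.savez("w5.npz",K=m[0],r=m[1],t=m[2])
    g=cv2.cvtColor(w,cv2.COLOR_RGB2HSV); px=proj(m,(.4523,-.023,.012))[0]; print(px)
    x0,y0=(px-45).astype(int); k=np.zeros(g.shape[:2],np.uint8); k[y0:y0+90,x0:x0+90]=cv2.inRange(g,(3,120,60),(20,255,255))[y0:y0+90,x0:x0+90]
    e,r=cv2.minEnclosingCircle(max(cv2.findContours(k,0,1)[0],key=cv2.contourArea)); print("orange",e,r,onplane(m,e,.032))
    cv2.imwrite("pics/w5c.png",cv2.resize(w[y0-20:y0+110,x0-20:x0+110,::-1],None,fx=4,fy=4,interpolation=cv2.INTER_CUBIC)); print("crop origin",x0-20,y0-20)
E
```

```text
t 24.2 [ 0.6496 -0.1267  0.0128] w 0.0421 F [-0.2 -0.6  0.3]
t 24.4 [ 0.6495 -0.1266  0.0129] w 0.0236 F [-0.1 -0.3  4.8]
t 25.8 [ 0.6483 -0.1263  0.149 ] w 0.0237 F [ 0.4  0.2 -0.8]
t 28.8 [ 0.4524 -0.023   0.0168] w 0.0236 F [-0.5  0.8  5.4]
t 30.4 [ 0.4517 -0.0228  0.1495] w 0.0401 F [-0.7 -0.5 -0.4]
[280.74277145 197.76013226]
orange (280.0, 203.5) 16.978025436401367 [ 0.45163859 -0.02193228  0.032     ]
crop origin 215 132
```

View pics/w5c.png

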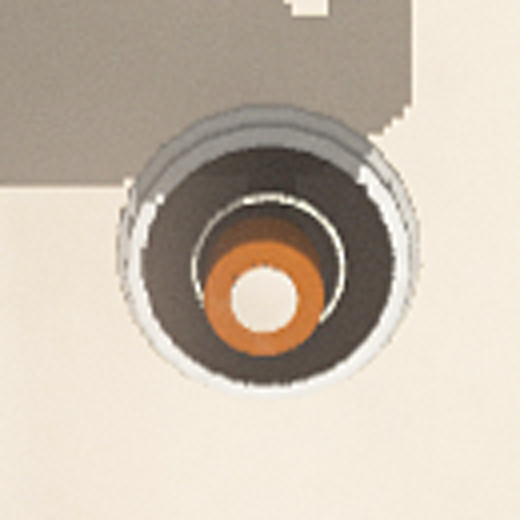

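```bash
python3 - <<'E'
from h import *
z=np.load("w5.npz"); m=(z["K"],z["r"],z["t"]); im=cv2.imread("pics/w5.png"); hsv=cv2.cvtColor(im,40)
k=np.zeros(im.shape[:2],np.uint8); k[175:235,255:310]=cv2.inRange(hsv,(5,150,150),(20,255,255))[175:235,255:310]
c=max(cv2.findContours(k,0,1)[0],key=cv2.contourArea); e,ax,_=cv2.fitEllipse(cv2.convexHull(c)); P=onplane(m,e,.032); print("puck top",np.round(e,1),np.round(ax,1),P)
k[:]=0; k[160:235,240:325]=((hsv[:,:,2]<90)&(hsv[:,:,1]<120))[160:235,240:325]*255
c=max(cv2.findContours(k,0,1)[0],key=cv2.contourArea); e,ax,_=cv2.fitEllipse(cv2.convexHull(c)); S=onplane(m,e,.012); print("rubber",np.round(e,1),np.round(ax,1),S, "diff mm",1000*(P-S))
g=hsv[:,:,2]; k[:]=0; k[178:215,258:306]=((g>140)&(hsv[:,:,1]<70))[178:215,258:306]*255
pts=cv2.findNonZero(k)[:,0]; pts=pts[(np.hypot(pts[:,0]-280.7,pts[:,1]-206.7)>11)]
e,ax,_=cv2.fitEllipse(pts); print("ring",np.round(e,1),np.round(ax,1),onplane(m,e,.012))
E
```

```text
puck top [280.6 206. ] [28.3 29.6] [ 0.45216151 -0.0240242   0.032     ]
rubber [284.3 196.6] [53.9 58.6] [ 0.45540649 -0.02195572  0.012     ] diff mm [-3.24497914 -2.06848183 20.        ]
ring [281.5 197.8] [34.4 39. ] [ 0.45291951 -0.02304169  0.012     ]
```

The puck sits upright, about 1 mm off the ring centre in x and y. That's good, so now the vials go back.

```bash
python3 - <<'E'
from h import *
for M,T,z in ((BM,B,.0268),(WM,W,.0265)):
    s=pick(*M,z)
    if s["grip_width"]<.018: print("missed"); break
    place(*T,.0313)
arm.move_straight([.60,-.12,.19],rate=.2); s=st()
m=model("wrist"); w=viewer.camera("wrist"); cv2.imwrite("pics/w6.png",w[:,:,::-1]); np.savez("w6.npz",K=m[0],r=m[1],t=m[2])
E
```

```text
t 32.7 [ 0.4363 -0.1561  0.0272] w 0.0447 F [-0.   0.8 -0.1]
t 33.0 [ 0.4363 -0.1562  0.0273] w 0.0225 F [ 0.1 -0.4  4.2]
t 34.2 [ 0.4355 -0.1557  0.1494] w 0.0225 F [-0.5  0.1 -0. ]
t 37.0 [ 0.614  -0.1031  0.0322] w 0.0225 F [-2.3  0.2  5.5]
t 38.4 [ 0.6132 -0.1027  0.1492] w 0.0351 F [-1.  -0.   0.8]
t 41.0 [ 0.4364 -0.2072  0.027 ] w 0.0447 F [-0.3 -1.   0.3]
t 41.4 [ 0.4363 -0.2072  0.0271] w 0.0226 F [-0.3 -0.2  4.9]
t 42.5 [ 0.4355 -0.2067  0.1494] w 0.0225 F [ 0.8  0.  -1.2]
t 45.3 [ 0.6126 -0.1445  0.0319] w 0.0219 F [-0.8  0.7  4.5]
t 46.7 [ 0.612  -0.1442  0.1492] w 0.0353 F [ 0.1 -0.4 -0.9]
t 47.1 [ 0.6001 -0.1199  0.1897] w 0.0351 F [ 0.3  0.2 -1.1]
```

View pics/w6.png

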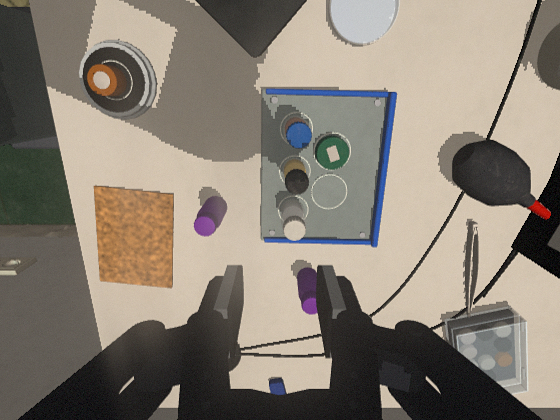

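Black (296,181) and white (294,228) are back in the stand, with blue (299,133) and green (332,153) undisturbed. The puck on the stage at (102,80) is seen obliquely, so I'll check it by ray, and compare before/after in the fixed views.

```bash
python3 - <<'E'
from h import *
z=np.load("w6.npz"); m=(z["K"],z["r"],z["t"])
print("expected puck top",proj(m,[(.4523,-.024,.032),(.4529,-.023,.012)]))
arm.move_straight([.42,-.1,.25],rate=.2); arm.move_ptp([.15,.40,.28],Q); st()
for n in ("scene","side"):
    a=cv2.imread(f"pics/{n}0.png"); b=viewer.camera(n)[:,:,::-1].copy(); cv2.imwrite(f"pics/{n}1.png",b)
    md=model(n)
    for nm,X,h in [("white",(*W,.044),15),("black",(*B,.044),15),("blue",(.6145,-.0635,.047),15),("green",(.6485,-.085,.02),14)]:
        c=proj(md,X)[0].astype(int); t=a[c[1]-h:c[1]+h,c[0]-h//2:c[0]+h//2]; r=b[c[1]-h-6:c[1]+h+6,c[0]-h//2-6:c[0]+h//2+6]
        u=cv2.resize(t,None,fx=4,fy=4,interpolation=2); v=cv2.resize(r,None,fx=4,fy=4,interpolation=2)
        _,s,_,l=cv2.minMaxLoc(cv2.matchTemplate(v,u,cv2.TM_CCOEFF_NORMED)); print(n,nm,"shift px",(l[0]-24)/4,(l[1]-24)/4,round(s,2))
    hs=cv2.cvtColor(b,40); c=proj(md,(.4523,-.024,.032))[0]; x,y=c.astype(int); k=np.zeros(b.shape[:2],np.uint8); k[y-14:y+16,x-14:x+14]=cv2.inRange(hs,(3,110,80),(20,255,255))[y-14:y+16,x-14:x+14]
    e,r=cv2.minEnclosingCircle(max(cv2.findContours(k,0,1)[0],key=cv2.contourArea)); print(n,"puck",e,r,"expected ctr",proj(md,[(.4523,-.024,.022)])[0])
cr=lambda n,x,y:cv2.resize(cv2.imread(f"pics/{n}1.png")[y:y+190,x:x+130],None,fx=3,fy=3,interpolation=2)
cv2.imwrite("pics/fin.png",np.hstack([cr("scene",250,145),cr("side",245,145)]))
E
```

```text
expected puck top [[102.43965433  79.79459603]
 [114.07733688  79.60625995]]
t 50.3 [0.1507 0.3999 0.2799] w 0.0348 F [ 1.   0.5 -0.3]
scene white shift px 0.25 0.0 0.98
scene black shift px 0.0 -0.25 0.99
scene blue shift px 0.0 0.0 1.0
scene green shift px 0.0 0.0 0.99
scene puck (306.0714416503906, 162.5) 7.089170455932617 expected ctr [305.35006632 167.03553455]
side white shift px 0.25 0.0 0.98
side black shift px 0.0 0.0 1.0
side blue shift px 0.0 0.0 1.0
side green shift px 0.0 0.0 1.0
side puck (284.54998779296875, 176.0) 6.760472297668457 expected ctr [284.20630385 175.41337877]
```

View pics/fin.png

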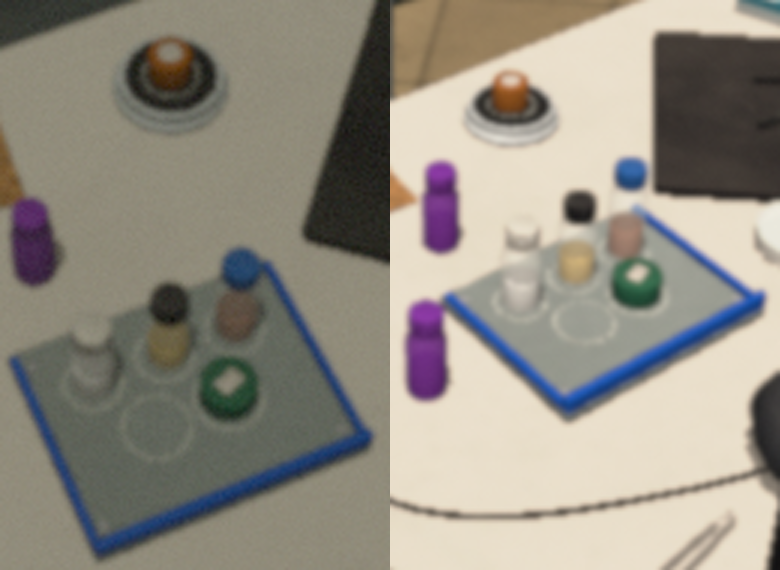

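Both views show all three vials upright, within 0.25 px of where they started. The puck is upright at the middle of the stage and nothing else has moved. The arm is clear, so I'm handing in.

```bash
python3 -c "
from h import *
print(close_job())"
```

```text
the job is handed in; nothing more can be done
None
```

The job is done and handed in at about 50 s of the 109 s allowed. I moved the white and black vials to the cork mat and set the orange puck on the inspection stage. Then I put the black vial and the white vial back on their spots.

- **Vials and green puck:** before/after matching in both fixed cameras shows white and black within 0.25 px of where they started, roughly 0.4 mm. The blue vial and green puck show no shift, and all three vials stand upright.
- **Orange puck:** it is upright. The close wrist view puts it about 0.8 mm (x) and 1.0 mm (y) from the centre of the stage's ring.
- **Purple look-alikes:** I never approached either one. Both are still standing in the final view.
- **Forces:** the highest tool force I read between moves was about 6 N.

Two checks disagreed:
- **Stage centre:** a fit to the black rubber face came out about 3 mm from the ring fit. I put this down to shadow and used the ring.
- **Puck row in the scene camera:** the colour mask put the puck 4.5 px from where I expected it. The side and wrist views agreed with the expected position, and the picture showed the puck centred, so I took this as a mask error and did not re-measure it.

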